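# Sweep loose hardware off the optics plate into the parts tray

## Robot

A 7-joint arm with a two-finger parallel gripper is mounted at the origin on the work surface. World frame = base frame: x ahead of the robot, y to its left, z up, the work surface at z = 0. Lengths are in m, angles in rad, forces in N, time in s.
With the tool pointing down it reaches from about 0.4 to 0.85 m from the base axis. Payload 4.5 kg.
Tool frame: the origin (TCP) lies on the centre line of the jaws, within the pads' length; the fingertips stand 11 mm ahead of it and the grasp point (between the pads) lies 8 mm behind it; z points along the fingers, y is the direction in which the jaws open and shut (so a half turn about z gives the same grasp; the last joint's range is limited). The gripper opens to 88 mm and grips with 3 to 60 N. Pads are 18 mm wide; open, the fingers measure 123 mm over their backs; the gripper's body (75 mm by 187 mm) begins 45 mm behind the grasp point.
Start: joints at [-1.111, 0.689, -0.195, 1.565, 0.157, 0.902, -0.215], TCP at [0.258, 0.569, 0.25] pointing down, gripper open.
Joint ranges: [-3.01, 3.01], [-0.46, 2.08], [-1.47, 1.51], [0.13, 2.56], [-1, 4.14], [0.04, 2.09], [-2.66, 2.66]. Speed limits (rad/s): [2.57, 2.57, 3.14, 3.14, 3.14, 3.14, 3.14].

## Interface

Orientations are given as a unit quaternion [x, y, z, w].
In Python, from plant import r, snapshot gives the robot as it stands.
- The arm moves only by the tool drive_tool, never from a script. Its argument "commands" is a list of rows, each an object of numbers: "wx", "wy", "wz": the turn, a rotation vector about the tool's x, y, z in rad; "dx", "dy", "dz": the shift along the tool's x, y, z in m; "claw": the opening, from 0 (shut) to 1 (fully open). A call has 1 to 12 rows; each row shifts and turns the commanded pose from where the row before left it, along the tool's axes as they then stand; what a row does not reach is not made up. A row lasts 1/10 s, in which the tool goes at most 50 mm and 8.59 degrees, less where a joint would pass 70% of its speed; a pose out of reach is approached as far as the arm can. A call is refused whole if a number of a shift passes 0.05 or a number of a turn 0.15, either way. A call with a gripper value outside its range is refused whole. The fingers move at their own pace and stop on an object; "grip_force" is the grip in N (left out, the last holds). Time passes only in rows, so rows that do not move let the fingers close. It gives the time, the measured TCP pose, the force and the opening at its end, in the units of the state.
- r.get_state(): the state, without advancing time (a new reading comes with each control period).
- snapshot(name): name is "side" or "top" or "wrist"; returns a dict with "color" (384x512x3 uint8, red, green, blue), "fx", "fy", "cx", "cy" (pixels), "world_to_cam" (4x4, takes a point from world to camera coordinates); the wrist camera has in their place "T_tool_cam" (4x4, takes a point from camera to tool coordinates, whose origin is the TCP and whose axes are the flange's). Camera axes: x right, y up, looking along -z (the intrinsics and any distortion apply to the point x, -y, -z); pixel columns grow to the right and rows downward; lengths in m; the calibration is good to about 2 mm. A picture is of the moment at which its call begins: read the wrist's pose just before it. There is no depth.
- r.finish_job(): hands the job in, once; it reports no verdict.
The state is a dict: "clock": time; "q": joint angles; "qd": joint speeds; "joint_torque": joint torques, N m; "tool_pos": TCP position; "eef_rot": TCP orientation; "contact_force": force on the tool from outside, world axes, zero at the start; "moment": the same for the moment, N m; "opening": opening from 0.0 (shut) to 1.0 (fully open).
Only numpy, scipy, OpenCV 4.12 (cv2) and the standard library are available. Lean on these libraries where they do the work, as an engineer would, in place of code of your own. Each camera call takes 0.05 s, during which the arm holds its last target. There are 200 camera calls.

## Task

Clear the black optics plate: with the fingertips, sweep the three small parts lying flat on it (shaft collar, hexagon nut, slotted bar) over its edge into the open steel tray beside it, so that all three lie in the tray. Only push them along the plate, do not pick them up or lift them. Leave the lens mount and the pillar standing on the plate where they are, and everything else on the bench too.

Things in the scene. Friction and masses are not known exactly. Their poses are not given: they have to be found in the camera images.
- plate: Fixed black square plate with a grid of small holes (only drawn: the top is smooth and flat), 260 x 260 mm, 12 mm thick, lying on two aluminium profile bars; its top is 52 mm above the bench. Origin at the centre of its footprint at bench height; z up, x and y along its edges (x roughly away from the robot, y roughly to its left; yaw up to 0.12 rad).
- tray: Fixed open steel tray, 240 mm long (its x, parallel to the plate's x), 120 mm wide (its y) and 45 mm high, walls and floor 3 mm; its rim is 7 mm lower than the plate's top. It stands beside the plate's +y edge or its -y edge, 4 mm from it, nearly centred along that edge (within 8 mm). Origin at the centre of its underside, at bench height. Beside the opposite edge of the plate stands a fixed closed grey plastic case of about the same size, 44 mm high: nothing goes there.
- collar_c (a point): Centre of the loose steel shaft collar: flat ring, 38 mm outside and 20 mm inside diameter, 12 mm high, 60 g. Lies flat on the plate at the start, point 6 mm above its underside; z is its axis.
- nut_c (a point): Centre of the loose steel hexagon nut: 30 mm across flats, 35 mm across corners, 14 mm high, 60 g. Lies flat on the plate at the start, point 7 mm above its underside; z is its axis.
- bar_c (a point): Centre of the loose slotted aluminium bar: 44 mm (its x) x 24 mm (its y) x 10 mm high, 50 g. Lies flat on the plate at the start, point 5 mm above its underside.
- lens_mount: Loose lens in an upright round aluminium mount on a short post and a round foot of 32 mm diameter, 58 mm tall, 160 g, standing in the middle band of the plate, among the parts but not between any part and the tray edge. Origin at the centre of its underside. To be left alone.
- pillar: Loose steel pillar, 25 mm diameter on a foot of 32 mm diameter, 50 mm tall, 200 g, standing in the middle band of the plate like the lens mount. Origin at the centre of its underside. To be left alone.
- mug: White mug, 80 mm diameter, 95 mm tall, on the bench to the left. Origin at the centre of its underside. To be left alone.
- screwdriver: Screwdriver lying on the bench to the right. To be left alone.
- tape: Cardboard-coloured roll of tape, 90 mm diameter, 24 mm high, flat on the bench to the right. To be left alone.
- jar: Whitish jar with a white cap, 60 mm diameter, 75 mm tall, on the bench to the left. To be left alone.

How it is judged:
At the end, for the whole second after the job is handed in: The centres of collar, nut and bar are inside the tray's walls and lower than its rim, at rest; the lens mount and pillar are upright and within 15 mm of where they stood; the other things on the bench are within 30 mm of where they were (x of collar_c in the frame of tray between -0.117 and 0.117 m and y of collar_c in the frame of tray between -0.057 and 0.057 m and z of each of collar_c, nut_c, bar_c in the frame of tray below 0.045 m and linear speed of each of collar, nut, bar below 0.05 m/s and x of nut_c in the frame of tray between -0.117 and 0.117 m and y of nut_c in the frame of tray between -0.057 and 0.057 m and x of bar_c in the frame of tray between -0.117 and 0.117 m and y of bar_c in the frame of tray between -0.057 and 0.057 m and angle between each of lens_mount, pillar's own z axis and vertical below 0.1 rad and distance of each of lens_mount, pillar from where it was at the start of the episode below 0.015 m and distance of each of mug, screwdriver, tape, jar from where it was at the start of the episode below 0.03 m); the robot touches nothing.
It fails at once if the collar, nut or bar is lifted (its centre more than 23 mm above the plate's top) (height (world z) of any of collar_c, nut_c, bar_c above 0.075 m).
It fails at once if the lens mount on the plate is shifted by more than 15 mm or tipped (distance of lens_mount from where it was at the start of the episode above 0.015 m or angle between lens_mount's own z axis and vertical above 0.3 rad).
It fails at once if the pillar on the plate is shifted by more than 15 mm or tipped (distance of pillar from where it was at the start of the episode above 0.015 m or angle between pillar's own z axis and vertical above 0.3 rad).
It fails at once if a thing on the bench is shifted by more than 30 mm (distance of any of mug, screwdriver, tape, jar from where it was at the start of the episode above 0.03 m).
It also fails if it takes over 54 s, if anything falls off the work surface, if the arm or the gripper's body presses on something with over 40 N, if the wrist force passes 120 N, or if a joint passes its speed limit or range.

## Working session

There is one attempt and no reset: what is moved stays moved. The work goes in short steps, Python scripts to look and compute and a tool call to move; the robot and the scene stay as the last step left them, time stands still between calls to the robot, and variables do not carry over. Pictures are saved under pics/ and viewed, on a budget of 10 in all, crops included, one or two more only if the job needs it, and the job is handed in when it is done.

Besides the shell and the picture viewer there is one more tool, called as name(argument=value, ...), one argument or row to a line, values as JSON. drive_tool: Moves the arm, as the interface text tells. Its arguments: {"type":"object","properties":{"commands":{"type":"array","items":{"type":"object","properties":{"wx":{"type":"number"},"wy":{"type":"number"},"wz":{"type":"number"},"dx":{"type":"number"},"dy":{"type":"number"},"dz":{"type":"number"},"claw":{"type":"number"}}}},"grip_force":{"type":"number"}},"required":["commands"]}

```bash
mkdir -p pics; ls
python3 - <<'E'
from plant import r, snapshot
import cv2, pickle
s=r.get_state(); print({k:s[k] for k in('clock','tool_pos','eef_rot','opening')})
for n in('top','side'):
    d=snapshot(n); pickle.dump(d,open(f'pics/{n}0.pkl','wb'))
    cv2.imwrite(f'pics/{n}0.png',cv2.resize(d['color'][...,::-1],(800,600),interpolation=cv2.INTER_CUBIC))
    print(n,{k:v for k,v in d.items() if k!='color'})
E
```

```text
pics
{'clock': 0.0, 'tool_pos': array([0.25794053, 0.5686401 , 0.24893942]), 'eef_rot': array([ 2.11232046e-01,  9.77435539e-01, -8.78283244e-04, -1.32312516e-04]), 'opening': 1.0017738892384633}
top {'fx': 467.9086662527674, 'fy': 467.9086662527674, 'cx': 265.5565246954234, 'cy': 189.46621967093404, 'world_to_cam': array([[-0.01833103, -0.99982715,  0.00310481, -0.00270223],
       [ 0.99335761, -0.01785942,  0.11367367, -0.52323331],
       [-0.11359858,  0.00516795,  0.99351329, -1.1836227 ],
       [ 0.        ,  0.        ,  0.        ,  1.        ]])}
side {'fx': 355.34736461299616, 'fy': 355.34736461299616, 'cx': 255.47072946186074, 'cy': 196.84389871453965, 'world_to_cam': array([[ 0.88796399, -0.45964198,  0.01578623, -0.45485431],
       [ 0.25684949,  0.52408549,  0.81201154, -0.19611073],
       [-0.38150793, -0.71698232,  0.58342785, -0.71807361],
       [ 0.        ,  0.        ,  0.        ,  1.        ]])}
```

View pics/top0.png

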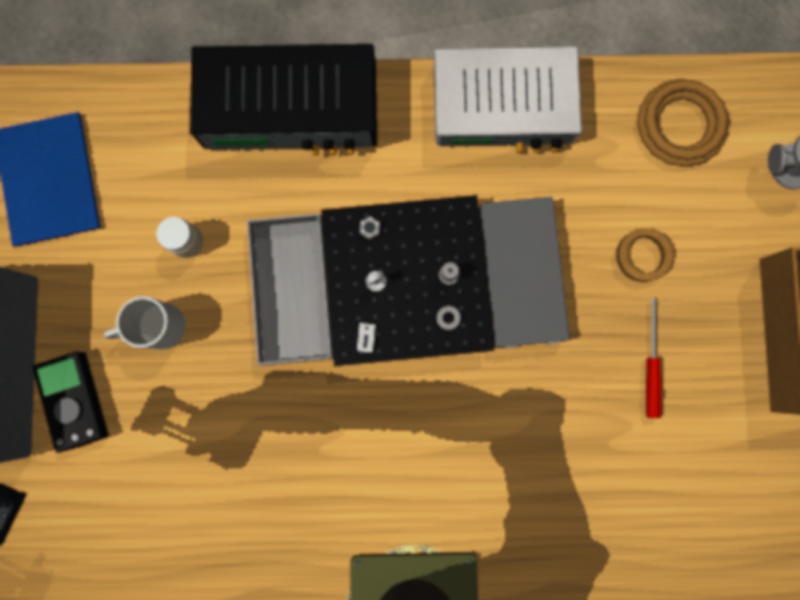

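View pics/side0.png

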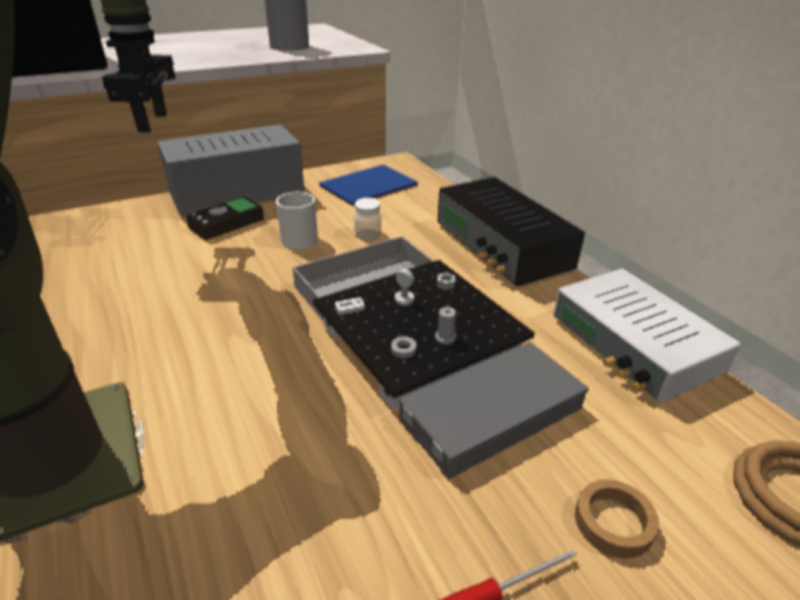

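The tray is on the left (+y). The nut is at about (370,228), the bar at (366,338) and the collar at (448,318). The lens mount stands at (376,281) and the pillar at (450,273). I'll enlarge this area to measure.

Run:
```python
import cv2,pickle
c=pickle.load(open('pics/top0.pkl','rb'))['color'][118:243,155:325,::-1]
cv2.imwrite('pics/crop.png',cv2.resize(c,None,fx=4.7,fy=4.7,interpolation=cv2.INTER_CUBIC))
```

```text
(no output)
```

View pics/crop.png

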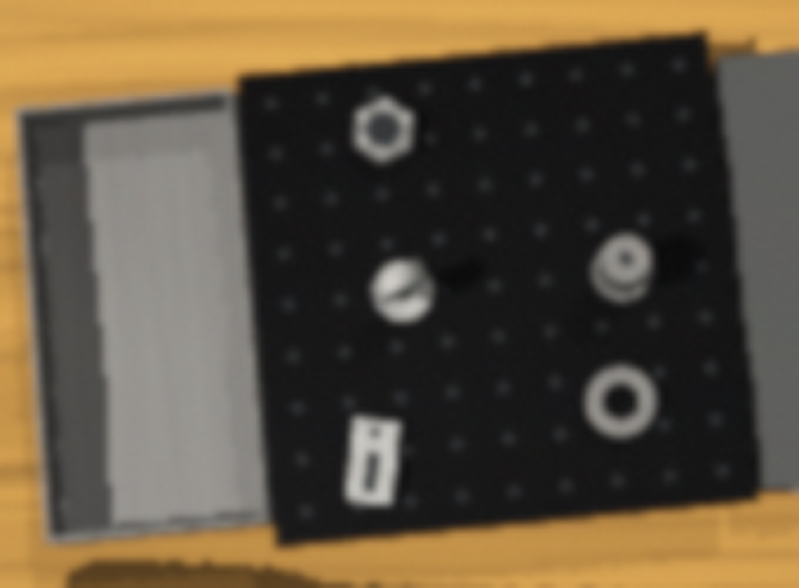

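The crop shows the plate corners at (240,77), (705,35), (757,497) and (280,543). Part centres are nut (384,130), collar (620,402) and bar (373,461). The pillar foot is near (621,275) and the lens mount near (402,292).

```bash
cat > h.py <<'E'
import numpy as np
def back(d,u,v,z):
    W=d['world_to_cam'];R=W[:3,:3];t=W[:3,3]
    ray=R.T@np.array([(u-d['cx'])/d['fx'],-(v-d['cy'])/d['fy'],-1.]);o=-R.T@t
    return o+ray*(z-o[2])/ray[2]
E
python3 - <<'E'
import pickle,numpy as np
from h import back
d=pickle.load(open('pics/top0.pkl','rb'))
P=lambda a,b,z:back(d,155+(a+.5)/4.7-.5,118+(b+.5)/4.7-.5,z)[:2]
C=np.array([P(*p,.052) for p in((240,77),(705,35),(757,497),(280,543))])
ctr=C.mean(0); ex=(C[0]-C[3]+C[1]-C[2]);yaw=np.arctan2(ex[1],ex[0]);ey=(C[0]-C[1]+C[3]-C[2]);print('corners',C.round(4),'ctr',ctr,'yaw',yaw,np.arctan2(-ey[0],ey[1]))
c,s=np.cos(yaw),np.sin(yaw);Rt=np.array([[c,s],[-s,c]])
for n,a,b,z in(('nut',384,130,.066),('collar',620,402,.064),('bar',373,461,.062),('lens_top',402,290,.095),('pillartop',625,260,.102),('pillarfoot',621,275,.055),('trayTL',20,110,.045),('trayBL',50,543,.045)):
    w=P(a,b,z);print(n,w.round(4),'plate',(Rt@(w-ctr)).round(4))
E
```

```text
corners [[ 0.6674  0.1397]
 [ 0.6865 -0.1162]
 [ 0.4322 -0.1371]
 [ 0.4122  0.1193]] ctr [0.54955152 0.00144886] yaw 0.08096441329482144 0.07604194325363962
nut [0.6334 0.0603] plate [0.0883 0.0518]
collar [ 0.4837 -0.064 ] plate [-0.0709 -0.0599]
bar [0.4547 0.0684] plate [-0.0892  0.0744]
lens_top [0.5419 0.0502] plate [-0.0037  0.0492]
pillartop [ 0.5546 -0.0665] plate [-0.0004 -0.0681]
pillarfoot [ 0.5535 -0.0666] plate [-0.0016 -0.0682]
trayTL [0.6526 0.2618] plate [0.1238 0.2512]
trayBL [0.4146 0.2439] plate [-0.1149  0.2525]
```

drive_tool(
  commands=[
    {"wz":0.1333,"claw":0.18},
    {"wz":0.1333,"claw":0.18},
    {"wz":0.1333,"claw":0.18},
    {"wz":0.1333,"claw":0.18},
    {"wz":0.1333,"claw":0.18},
    {"wz":0.1333,"claw":0.18},
    {"wz":0.1333,"claw":0.18},
    {"wz":0.1333,"claw":0.18},
    {"claw":0.18},
  ],
)

```text
validation failed for argument at $.co...
```

```bash
cat >> h.py <<'E'
from scipy.spatial.transform import Rotation
CTR=np.array([.54955,.00145]);YAW=.0785
def plan(px,py,z):
    "tool-frame shift to plate-frame point, and the turn error"
    from plant import r
    s=r.get_state();R=Rotation.from_quat(s['eef_rot']).as_matrix()
    c,si=np.cos(YAW),np.sin(YAW);Rp=np.array([[c,-si],[si,c]])
    t=np.append(CTR+Rp@[px,py],z)
    des=np.array([[-si,c,0],[c,si,0],[0,0,-1]]).T
    p=s['tool_pos']
    print('t',round(s['clock'],2),'plate',(Rp.T@(p[:2]-CTR)).round(4),'z',p[2].round(4),'shift',(R.T@(t-p)).round(4),
      'turn',Rotation.from_matrix(R.T@des).as_rotvec().round(3),'open',round(s['opening'],3),'F',s['contact_force'].round(1))
E
python3 -c "
from h import *
plan(.088,.008,.12)"
```

```text
t 0.1 plate [-0.2462  0.5883] z 0.249 shift [-0.573  -0.3465  0.1297] turn [-1.000e-03  1.000e-03  1.067e+00] open 0.998 F [ 0.4 -0.   0.3]
```

The call was refused, perhaps because each row needs every field. I'll send full rows.

drive_tool(
  commands=[
    {"dx":0,"dy":0,"dz":0,"wx":0,"wy":0,"wz":0.1333,"claw":0.18},
    {"dx":0,"dy":0,"dz":0,"wx":0,"wy":0,"wz":0.1333,"claw":0.18},
    {"dx":0,"dy":0,"dz":0,"wx":0,"wy":0,"wz":0.1333,"claw":0.18},
    {"dx":0,"dy":0,"dz":0,"wx":0,"wy":0,"wz":0.1333,"claw":0.18},
    {"dx":0,"dy":0,"dz":0,"wx":0,"wy":0,"wz":0.1333,"claw":0.18},
    {"dx":0,"dy":0,"dz":0,"wx":0,"wy":0,"wz":0.1333,"claw":0.18},
    {"dx":0,"dy":0,"dz":0,"wx":0,"wy":0,"wz":0.1333,"claw":0.18},
    {"dx":0,"dy":0,"dz":0,"wx":0,"wy":0,"wz":0.1333,"claw":0.18},
  ],
)

```text
clock: 0.9
tool_pos: [0.2579, 0.5689, 0.2492]
eef_rot: [0.681, 0.733, -0.001, 0.0]
contact_force: [0.1, 0.1, 0.7]
opening: 0.298
```

drive_tool(
  commands=[
    {"dx":-0.035,"dy":0.02,"dz":0,"wx":0,"wy":0,"wz":0,"claw":0.18},
    {"dx":-0.035,"dy":0.02,"dz":0,"wx":0,"wy":0,"wz":0,"claw":0.18},
    {"dx":-0.035,"dy":0.02,"dz":0,"wx":0,"wy":0,"wz":0,"claw":0.18},
    {"dx":-0.035,"dy":0.02,"dz":0,"wx":0,"wy":0,"wz":0,"claw":0.18},
    {"dx":-0.035,"dy":0.02,"dz":0,"wx":0,"wy":0,"wz":0,"claw":0.18},
    {"dx":-0.035,"dy":0.02,"dz":0,"wx":0,"wy":0,"wz":0,"claw":0.18},
    {"dx":-0.035,"dy":0.02,"dz":0,"wx":0,"wy":0,"wz":0,"claw":0.18},
    {"dx":-0.035,"dy":0.02,"dz":0,"wx":0,"wy":0,"wz":0,"claw":0.18},
    {"dx":-0.035,"dy":0.02,"dz":0,"wx":0,"wy":0,"wz":0,"claw":0.18},
    {"dx":-0.035,"dy":0.02,"dz":0,"wx":0,"wy":0,"wz":0,"claw":0.18},
    {"dx":-0.035,"dy":0.02,"dz":0,"wx":0,"wy":0,"wz":0,"claw":0.18},
    {"dx":-0.035,"dy":0.02,"dz":0,"wx":0,"wy":0,"wz":0,"claw":0.18},
  ],
)

```text
clock: 2.1
tool_pos: [0.5308, 0.1679, 0.2494]
eef_rot: [0.679, 0.734, -0.0, -0.0]
contact_force: [0.5, 0.8, 0.0]
opening: 0.179
```

```bash
python3 -c "
from h import *
plan(.088,.008,.14)"
```

```text
t 2.1 plate [-0.0056  0.1674] z 0.2494 shift [-0.1594  0.0936  0.1094] turn [-0.001 -0.     0.   ] open 0.179 F [0.5 0.8 0. ]
```

drive_tool(
  commands=[
    {"dx":-0.032,"dy":0.019,"dz":0,"wx":0,"wy":0,"wz":0,"claw":0.18},
    {"dx":-0.032,"dy":0.019,"dz":0,"wx":0,"wy":0,"wz":0,"claw":0.18},
    {"dx":-0.032,"dy":0.019,"dz":0.01,"wx":0,"wy":0,"wz":0,"claw":0.18},
    {"dx":-0.032,"dy":0.019,"dz":0.02,"wx":0,"wy":0,"wz":0,"claw":0.18},
    {"dx":-0.032,"dy":0.018,"dz":0.03,"wx":0,"wy":0,"wz":0,"claw":0.18},
    {"dx":0,"dy":0,"dz":0.03,"wx":0,"wy":0,"wz":0,"claw":0.18},
    {"dx":0,"dy":0,"dz":0.02,"wx":0,"wy":0,"wz":0,"claw":0.18},
    {"dx":0,"dy":0,"dz":0,"wx":0,"wy":0,"wz":0,"claw":0.18},
  ],
)

```text
clock: 2.9
tool_pos: [0.6341, 0.017, 0.1363]
eef_rot: [0.679, 0.734, -0.003, -0.003]
contact_force: [-0.9, 0.3, -0.5]
opening: 0.179
```

Run:
```python
from h import *
plan(.088,.008,.067)
from plant import snapshot
import cv2
d=snapshot('top');e=snapshot('wrist')
a=cv2.resize(d['color'][118:243,155:325,::-1],(400,294),interpolation=cv2.INTER_CUBIC)
b=cv2.resize(e['color'][...,::-1],(392,294))
cv2.imwrite('pics/p1.png',cv2.hconcat([a,b]))
```

```text
t 2.9 plate [0.0855 0.0088] z 0.1363 shift [-0.0009  0.003   0.0692] turn [-0.007 -0.    -0.   ] open 0.179 F [-0.9  0.3 -0.5]
```

View pics/p1.png

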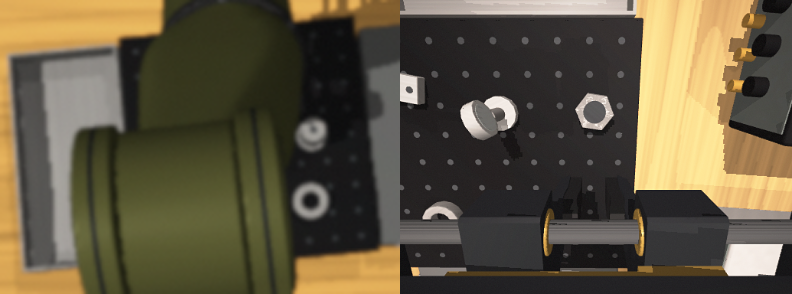

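The wrist view shows the two fingers (572 and 615 px) lined up behind the nut (594 px), and the lens mount is clear to the left. Next I lower and push.

drive_tool(
  commands=[
    {"dx":0,"dy":0.0025,"dz":0.025,"wx":-0.006,"wy":0,"wz":0,"claw":0.18},
    {"dx":0,"dy":0,"dz":0.025,"wx":0,"wy":0,"wz":0,"claw":0.18},
    {"dx":0,"dy":0,"dz":0.012,"wx":0,"wy":0,"wz":0,"claw":0.18},
    {"dx":0,"dy":0,"dz":0.006,"wx":0,"wy":0,"wz":0,"claw":0.18},
    {"dx":0,"dy":0,"dz":0,"wx":0,"wy":0,"wz":0,"claw":0.18},
  ],
)

```text
clock: 3.5
tool_pos: [0.6397, 0.0176, 0.0721]
eef_rot: [0.679, 0.734, 0.002, 0.002]
contact_force: [0.8, -0.2, 0.3]
opening: 0.177
```

```bash
python3 -c "
from h import *
plan(.088,.15,.067)"
```

```text
t 3.5 plate [0.0911 0.009 ] z 0.0721 shift [ 0.141  -0.0031  0.0051] turn [ 0.006 -0.     0.   ] open 0.177 F [ 0.8 -0.2  0.3]
```

drive_tool(
  commands=[
    {"dx":0,"dy":-0.002,"dz":0.004,"wx":0.004,"wy":0,"wz":0,"claw":0.18},
    {"dx":0.006,"dy":0,"dz":0,"wx":0,"wy":0,"wz":0,"claw":0.18},
    {"dx":0.008,"dy":0,"dz":0,"wx":0,"wy":0,"wz":0,"claw":0.18},
    {"dx":0.008,"dy":0,"dz":0,"wx":0,"wy":0,"wz":0,"claw":0.18},
    {"dx":0.008,"dy":0,"dz":0,"wx":0,"wy":0,"wz":0,"claw":0.18},
    {"dx":0.01,"dy":0,"dz":0,"wx":0,"wy":0,"wz":0,"claw":0.18},
    {"dx":0.01,"dy":0,"dz":0,"wx":0,"wy":0,"wz":0,"claw":0.18},
    {"dx":0.01,"dy":0,"dz":0,"wx":0,"wy":0,"wz":0,"claw":0.18},
    {"dx":0.01,"dy":0,"dz":0,"wx":0,"wy":0,"wz":0,"claw":0.18},
  ],
)

```text
clock: 4.4
tool_pos: [0.6318, 0.0882, 0.0677]
eef_rot: [0.679, 0.734, 0.001, 0.001]
contact_force: [-0.6, -0.0, 0.2]
opening: 0.18
```

```bash
python3 -c "
from h import *
plan(.088,.15,.067)"
```

```text
t 4.4 plate [0.0888 0.08  ] z 0.0677 shift [ 0.07   -0.0008  0.0007] turn [ 0.002 -0.     0.   ] open 0.18 F [-0.6 -0.   0.2]
```

drive_tool(
  commands=[
    {"dx":0.008,"dy":0,"dz":0,"wx":0,"wy":0,"wz":0,"claw":0.18},
    {"dx":0.008,"dy":0,"dz":0,"wx":0,"wy":0,"wz":0,"claw":0.18},
    {"dx":0.008,"dy":0,"dz":0,"wx":0,"wy":0,"wz":0,"claw":0.18},
    {"dx":0.008,"dy":0,"dz":0,"wx":0,"wy":0,"wz":0,"claw":0.18},
    {"dx":0.008,"dy":0,"dz":0,"wx":0,"wy":0,"wz":0,"claw":0.18},
    {"dx":0.008,"dy":0,"dz":0,"wx":0,"wy":0,"wz":0,"claw":0.18},
    {"dx":0.008,"dy":0,"dz":0,"wx":0,"wy":0,"wz":0,"claw":0.18},
    {"dx":0.008,"dy":0,"dz":0,"wx":0,"wy":0,"wz":0,"claw":0.18},
    {"dx":0.008,"dy":0,"dz":0,"wx":0,"wy":0,"wz":0,"claw":0.18},
    {"dx":0,"dy":0,"dz":0,"wx":0,"wy":0,"wz":0,"claw":0.18},
  ],
)

```text
clock: 5.4
tool_pos: [0.626, 0.1611, 0.0677]
eef_rot: [0.678, 0.735, 0.001, 0.0]
contact_force: [-0.9, -0.1, 1.1]
opening: 0.181
```

Run:
```python
from h import *
plan(-.089,.038,.145)
from plant import snapshot
import cv2
d=snapshot('side');e=snapshot('wrist')
a=cv2.resize(d['color'][145:265,175:355,::-1],(441,294),interpolation=cv2.INTER_CUBIC)
b=cv2.resize(e['color'][...,::-1],(355,294))
cv2.imwrite('pics/p2.png',cv2.hconcat([a,b]))
```

```text
t 5.4 plate [0.0887 0.1532] z 0.0677 shift [-0.1146 -0.1778 -0.0779] turn [ 0.002 -0.001  0.002] open 0.181 F [-0.9 -0.1  1.1]
```

View pics/p2.png

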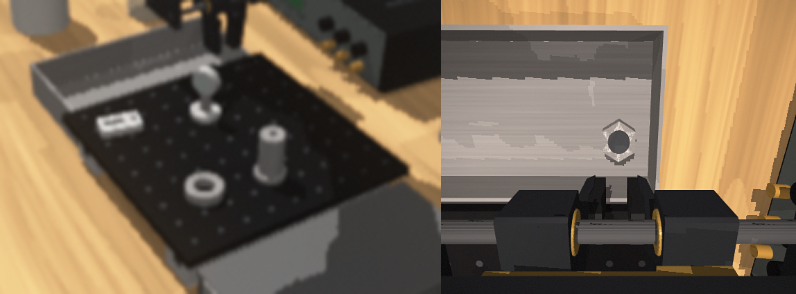

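The wrist view shows the nut lying in the tray at (618,142), and the other things haven't moved. The bar is next.

drive_tool(
  commands=[
    {"dx":0,"dy":0,"dz":-0.03,"wx":0,"wy":0,"wz":0,"claw":0.18},
    {"dx":0,"dy":0,"dz":-0.04,"wx":0,"wy":0,"wz":0,"claw":0.18},
    {"dx":0,"dy":-0.01,"dz":-0.02,"wx":0,"wy":0,"wz":0,"claw":0.18},
    {"dx":-0.015,"dy":-0.03,"dz":0,"wx":0,"wy":0,"wz":0,"claw":0.18},
    {"dx":-0.02,"dy":-0.03,"dz":0,"wx":0,"wy":0,"wz":0,"claw":0.18},
    {"dx":-0.02,"dy":-0.03,"dz":0,"wx":0,"wy":0,"wz":0,"claw":0.18},
    {"dx":-0.02,"dy":-0.03,"dz":0,"wx":0,"wy":0,"wz":0,"claw":0.18},
    {"dx":-0.02,"dy":-0.03,"dz":0,"wx":0,"wy":0,"wz":0,"claw":0.18},
    {"dx":-0.02,"dy":-0.018,"dz":0,"wx":0,"wy":0,"wz":0,"claw":0.18},
    {"dx":0,"dy":0,"dz":0,"wx":0,"wy":0,"wz":0,"claw":0.18},
  ],
)

```text
clock: 6.5
tool_pos: [0.4544, 0.0261, 0.1576]
eef_rot: [0.681, 0.732, -0.002, 0.0]
contact_force: [-0.0, -0.4, -0.9]
opening: 0.179
```

Run:
```python
from h import *
plan(-.089,.038,.067)
from plant import snapshot
import cv2
e=snapshot('wrist');cv2.imwrite('pics/p3.png',e['color'][...,::-1])
```

```text
t 6.5 plate [-0.0929  0.032 ] z 0.1576 shift [0.0063 0.0041 0.0906] turn [-0.002  0.002 -0.006] open 0.179 F [-0.  -0.4 -0.9]
```

View pics/p3.png

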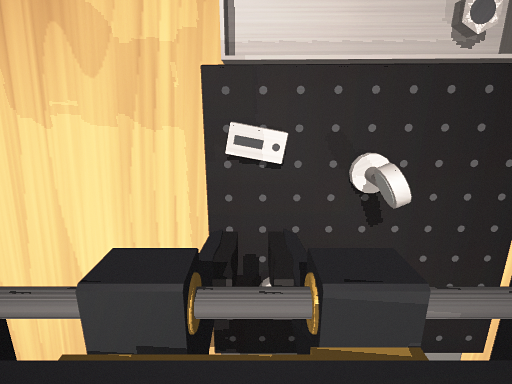

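The wrist view shows the bar at (257,144), centred ahead of the fingers and slightly tilted. The lens mount is well to the right. I lower behind it.

drive_tool(
  commands=[
    {"dx":0.002,"dy":0.003,"dz":0.025,"wx":0,"wy":0,"wz":-0.004,"claw":0.18},
    {"dx":0,"dy":0,"dz":0.025,"wx":0,"wy":0,"wz":0,"claw":0.18},
    {"dx":0,"dy":0,"dz":0.02,"wx":0,"wy":0,"wz":0,"claw":0.18},
    {"dx":0,"dy":0,"dz":0.01,"wx":0,"wy":0,"wz":0,"claw":0.18},
    {"dx":0,"dy":0,"dz":0.006,"wx":0,"wy":0,"wz":0,"claw":0.18},
    {"dx":0,"dy":0,"dz":0,"wx":0,"wy":0,"wz":0,"claw":0.18},
  ],
)

```text
clock: 7.15
tool_pos: [0.4611, 0.0328, 0.071]
eef_rot: [0.677, 0.736, 0.001, 0.001]
contact_force: [0.5, 0.0, 0.8]
opening: 0.178
```

```bash
python3 -c "
from h import *
plan(-.088,.15,.067)"
```

```text
t 7.15 plate [-0.0857  0.0382] z 0.071 shift [ 0.1118 -0.0018  0.0041] turn [ 0.002 -0.     0.004] open 0.178 F [0.5 0.  0.8]
```

drive_tool(
  commands=[
    {"dx":0,"dy":-0.002,"dz":0.004,"wx":0,"wy":0,"wz":0.003,"claw":0.18},
    {"dx":0.004,"dy":0,"dz":0,"wx":0,"wy":0,"wz":0,"claw":0.18},
    {"dx":0.006,"dy":0,"dz":0,"wx":0,"wy":0,"wz":0,"claw":0.18},
    {"dx":0.006,"dy":0,"dz":0,"wx":0,"wy":0,"wz":0,"claw":0.18},
    {"dx":0.008,"dy":0,"dz":0,"wx":0,"wy":0,"wz":0,"claw":0.18},
    {"dx":0.008,"dy":0,"dz":0,"wx":0,"wy":0,"wz":0,"claw":0.18},
    {"dx":0.008,"dy":0,"dz":0,"wx":0,"wy":0,"wz":0,"claw":0.18},
    {"dx":0.008,"dy":0,"dz":0,"wx":0,"wy":0,"wz":0,"claw":0.18},
    {"dx":0.008,"dy":0,"dz":0,"wx":0,"wy":0,"wz":0,"claw":0.18},
  ],
)

```text
clock: 8.05
tool_pos: [0.4541, 0.0889, 0.0673]
eef_rot: [0.678, 0.735, 0.001, 0.001]
contact_force: [-0.2, 0.3, 0.5]
opening: 0.179
```

```bash
python3 -c "
from h import *
plan(-.088,.152,.067)"
```

```text
t 8.05 plate [-0.0883  0.0947] z 0.0673 shift [0.0573 0.0003 0.0003] turn [ 0.002 -0.     0.001] open 0.179 F [-0.2  0.3  0.5]
```

drive_tool(
  commands=[
    {"dx":0.008,"dy":0,"dz":0,"wx":0,"wy":0,"wz":0,"claw":0.18},
    {"dx":0.008,"dy":0,"dz":0,"wx":0,"wy":0,"wz":0,"claw":0.18},
    {"dx":0.008,"dy":0,"dz":0,"wx":0,"wy":0,"wz":0,"claw":0.18},
    {"dx":0.008,"dy":0,"dz":0,"wx":0,"wy":0,"wz":0,"claw":0.18},
    {"dx":0.008,"dy":0,"dz":0,"wx":0,"wy":0,"wz":0,"claw":0.18},
    {"dx":0.008,"dy":0,"dz":0,"wx":0,"wy":0,"wz":0,"claw":0.18},
    {"dx":0.008,"dy":0,"dz":0,"wx":0,"wy":0,"wz":0,"claw":0.18},
    {"dx":0,"dy":0,"dz":0,"wx":0,"wy":0,"wz":0,"claw":0.18},
  ],
)

```text
clock: 8.85
tool_pos: [0.4497, 0.1456, 0.0673]
eef_rot: [0.678, 0.735, 0.001, 0.0]
contact_force: [-0.7, -0.3, 0.8]
opening: 0.182
```

Run:
```python
from h import *
plan(-.071,-.102,.145)
from plant import snapshot
import cv2
e=snapshot('wrist');cv2.imwrite('pics/p4.png',e['color'][...,::-1])
```

```text
t 8.85 plate [-0.0882  0.1515] z 0.0673 shift [-0.2535  0.0166 -0.0779] turn [ 0.002 -0.001  0.003] open 0.182 F [-0.7 -0.3  0.8]
```

View pics/p4.png

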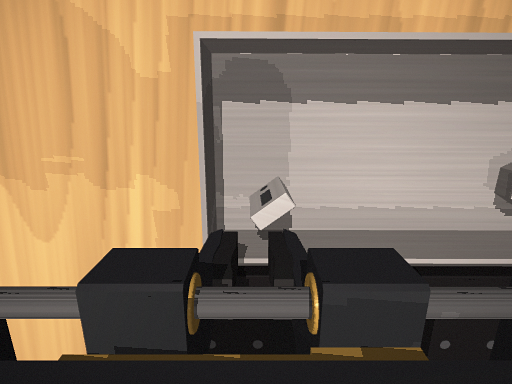

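The bar has gone over the edge into the tray at (272,203), perhaps leaning on its side. I'll recheck it after the collar.

drive_tool(
  commands=[
    {"dx":0,"dy":0,"dz":-0.03,"wx":0,"wy":0,"wz":0,"claw":0.18},
    {"dx":0,"dy":0,"dz":-0.04,"wx":0,"wy":0,"wz":0,"claw":0.18},
    {"dx":-0.02,"dy":0.002,"dz":-0.01,"wx":0,"wy":0,"wz":0,"claw":0.18},
    {"dx":-0.03,"dy":0.002,"dz":0,"wx":0,"wy":0,"wz":0,"claw":0.18},
    {"dx":-0.035,"dy":0.002,"dz":0,"wx":0,"wy":0,"wz":0,"claw":0.18},
    {"dx":-0.035,"dy":0.002,"dz":0,"wx":0,"wy":0,"wz":0,"claw":0.18},
    {"dx":-0.035,"dy":0.002,"dz":0,"wx":0,"wy":0,"wz":0,"claw":0.18},
    {"dx":-0.035,"dy":0.002,"dz":0,"wx":0,"wy":0,"wz":0,"claw":0.18},
    {"dx":-0.035,"dy":0.002,"dz":0,"wx":0,"wy":0,"wz":0,"claw":0.18},
    {"dx":-0.025,"dy":0.002,"dz":0,"wx":0,"wy":0,"wz":0,"claw":0.18},
    {"dx":0,"dy":0,"dz":0,"wx":0,"wy":0,"wz":0,"claw":0.18},
  ],
)

```text
clock: 10.0
tool_pos: [0.4853, -0.1093, 0.1474]
eef_rot: [0.681, 0.732, -0.0, 0.002]
contact_force: [-0.4, 0.1, 0.5]
opening: 0.178
```

Run:
```python
from h import *
plan(-.071,-.102,.067)
from plant import snapshot
import cv2
e=snapshot('wrist');cv2.imwrite('pics/p5.png',e['color'][...,::-1])
```

```text
t 10.0 plate [-0.0728 -0.1053] z 0.1474 shift [0.0036 0.0016 0.0804] turn [ 0.002  0.003 -0.007] open 0.178 F [-0.4  0.1  0.5]
```

View pics/p5.png

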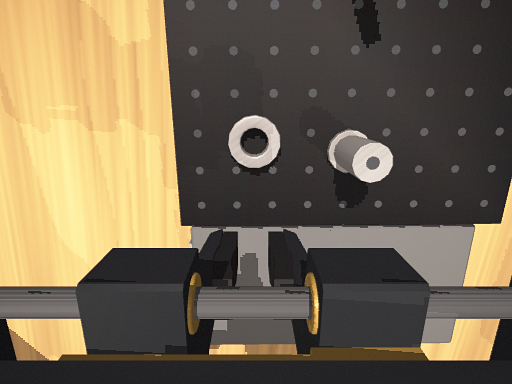

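The collar is at (254,141), centred ahead of the fingers (about 252), and the pillar is clear at (347,150). I lower and push.

drive_tool(
  commands=[
    {"dx":0.001,"dy":0.001,"dz":0.025,"wx":0,"wy":0,"wz":-0.004,"claw":0.18},
    {"dx":0,"dy":0,"dz":0.025,"wx":0,"wy":0,"wz":0,"claw":0.18},
    {"dx":0,"dy":0,"dz":0.018,"wx":0,"wy":0,"wz":0,"claw":0.18},
    {"dx":0,"dy":0,"dz":0.008,"wx":0,"wy":0,"wz":0,"claw":0.18},
    {"dx":0,"dy":0,"dz":0.001,"wx":0,"wy":0,"wz":0,"claw":0.18},
    {"dx":0,"dy":0,"dz":0,"wx":0,"wy":0,"wz":0,"claw":0.18},
  ],
)

```text
clock: 10.65
tool_pos: [0.4867, -0.1023, 0.0707]
eef_rot: [0.677, 0.736, 0.001, 0.001]
contact_force: [0.4, -0.6, 0.1]
opening: 0.179
```

```bash
python3 -c "
from h import *
plan(-.071,.152,.067)"
```

```text
t 10.65 plate [-0.0708 -0.0985] z 0.0707 shift [0.2505 0.0013 0.0038] turn [ 0.002 -0.     0.006] open 0.179 F [ 0.4 -0.6  0.1]
```

drive_tool(
  commands=[
    {"dx":0,"dy":0,"dz":0.0035,"wx":0,"wy":0,"wz":0.005,"claw":0.18},
    {"dx":0.005,"dy":0,"dz":0,"wx":0,"wy":0,"wz":0,"claw":0.18},
    {"dx":0.007,"dy":0,"dz":0,"wx":0,"wy":0,"wz":0,"claw":0.18},
    {"dx":0.008,"dy":0,"dz":0,"wx":0,"wy":0,"wz":0,"claw":0.18},
    {"dx":0.01,"dy":0,"dz":0,"wx":0,"wy":0,"wz":0,"claw":0.18},
    {"dx":0.01,"dy":0,"dz":0,"wx":0,"wy":0,"wz":0,"claw":0.18},
    {"dx":0.01,"dy":0,"dz":0,"wx":0,"wy":0,"wz":0,"claw":0.18},
    {"dx":0.01,"dy":0,"dz":0,"wx":0,"wy":0,"wz":0,"claw":0.18},
    {"dx":0.01,"dy":0,"dz":0,"wx":0,"wy":0,"wz":0,"claw":0.18},
    {"dx":0.01,"dy":0,"dz":0,"wx":0,"wy":0,"wz":0,"claw":0.18},
    {"dx":0.01,"dy":0,"dz":0,"wx":0,"wy":0,"wz":0,"claw":0.18},
    {"dx":0.01,"dy":0,"dz":0,"wx":0,"wy":0,"wz":0,"claw":0.18},
  ],
)

```text
clock: 11.85
tool_pos: [0.4786, -0.0023, 0.0669]
eef_rot: [0.679, 0.734, 0.001, 0.001]
contact_force: [-0.1, -0.6, 0.8]
opening: 0.182
```

```bash
python3 -c "
from h import *
plan(-.071,.155,.067)"
```

```text
t 11.85 plate [-0.071   0.0018] z 0.0669 shift [ 1.532e-01  0.000e+00 -1.000e-04] turn [ 0.002 -0.     0.   ] open 0.182 F [-0.1 -0.6  0.8]
```

drive_tool(
  commands=[
    {"dx":0.01,"dy":0,"dz":0,"wx":0,"wy":0,"wz":0,"claw":0.18},
    {"dx":0.01,"dy":0,"dz":0,"wx":0,"wy":0,"wz":0,"claw":0.18},
    {"dx":0.01,"dy":0,"dz":0,"wx":0,"wy":0,"wz":0,"claw":0.18},
    {"dx":0.01,"dy":0,"dz":0,"wx":0,"wy":0,"wz":0,"claw":0.18},
    {"dx":0.01,"dy":0,"dz":0,"wx":0,"wy":0,"wz":0,"claw":0.18},
    {"dx":0.01,"dy":0,"dz":0,"wx":0,"wy":0,"wz":0,"claw":0.18},
    {"dx":0.01,"dy":0,"dz":0,"wx":0,"wy":0,"wz":0,"claw":0.18},
    {"dx":0.01,"dy":0,"dz":0,"wx":0,"wy":0,"wz":0,"claw":0.18},
    {"dx":0.01,"dy":0,"dz":0,"wx":0,"wy":0,"wz":0,"claw":0.18},
    {"dx":0.008,"dy":0,"dz":0,"wx":0,"wy":0,"wz":0,"claw":0.18},
    {"dx":0.008,"dy":0,"dz":0,"wx":0,"wy":0,"wz":0,"claw":0.18},
    {"dx":0.008,"dy":0,"dz":0,"wx":0,"wy":0,"wz":0,"claw":0.18},
  ],
)

```text
clock: 13.05
tool_pos: [0.4697, 0.111, 0.0669]
eef_rot: [0.679, 0.734, 0.001, 0.001]
contact_force: [0.4, -0.8, -0.9]
opening: 0.178
```

drive_tool(
  commands=[
    {"dx":0.008,"dy":0,"dz":0,"wx":0,"wy":0,"wz":0,"claw":0.18},
    {"dx":0.008,"dy":0,"dz":0,"wx":0,"wy":0,"wz":0,"claw":0.18},
    {"dx":0.008,"dy":0,"dz":0,"wx":0,"wy":0,"wz":0,"claw":0.18},
    {"dx":0.008,"dy":0,"dz":0,"wx":0,"wy":0,"wz":0,"claw":0.18},
    {"dx":0.006,"dy":0,"dz":0,"wx":0,"wy":0,"wz":0,"claw":0.18},
    {"dx":0,"dy":0,"dz":0,"wx":0,"wy":0,"wz":0,"claw":0.18},
    {"dx":0,"dy":0,"dz":0,"wx":0,"wy":0,"wz":0,"claw":0.18},
  ],
)

```text
clock: 13.75
tool_pos: [0.4667, 0.1482, 0.0669]
eef_rot: [0.679, 0.734, 0.001, 0.001]
contact_force: [-0.1, -0.1, -0.6]
opening: 0.18
```

Run:
```python
from h import *
plan(-.071,.155,.2)
from plant import snapshot
import cv2
e=snapshot('wrist');cv2.imwrite('pics/p6.png',e['color'][...,::-1])
```

```text
t 13.75 plate [-0.071   0.1528] z 0.0669 shift [ 0.0022  0.0003 -0.1331] turn [0.002 0.    0.   ] open 0.18 F [-0.1 -0.1 -0.6]
```

View pics/p6.png

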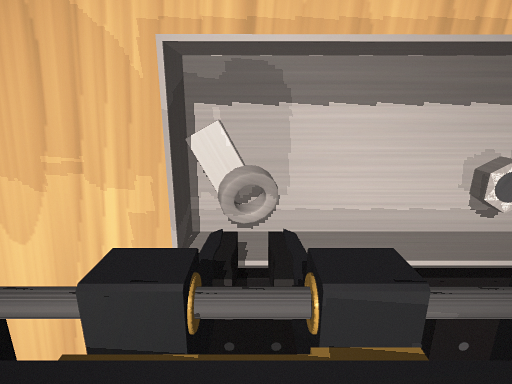

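All three are in the tray, with the collar at (249,196) leaning on the bar at (218,145). I raise and retract for a final check.

drive_tool(
  commands=[
    {"dx":0,"dy":0,"dz":-0.03,"wx":0,"wy":0,"wz":0,"claw":0.18},
    {"dx":0,"dy":0,"dz":-0.04,"wx":0,"wy":0,"wz":0,"claw":0.18},
    {"dx":0,"dy":0,"dz":-0.04,"wx":0,"wy":0,"wz":0,"claw":0.18},
    {"dx":0.03,"dy":-0.01,"dz":-0.04,"wx":0,"wy":0,"wz":0,"claw":0.18},
    {"dx":0.04,"dy":-0.02,"dz":-0.03,"wx":0,"wy":0,"wz":0,"claw":0.18},
    {"dx":0.04,"dy":-0.02,"dz":0,"wx":0,"wy":0,"wz":0,"claw":0.18},
    {"dx":0.04,"dy":-0.02,"dz":0,"wx":0,"wy":0,"wz":0,"claw":0.18},
    {"dx":0.04,"dy":-0.02,"dz":0,"wx":0,"wy":0,"wz":0,"claw":0.18},
    {"dx":0.04,"dy":-0.02,"dz":0,"wx":0,"wy":0,"wz":0,"claw":0.18},
    {"dx":0.04,"dy":-0.02,"dz":0,"wx":0,"wy":0,"wz":0,"claw":0.18},
    {"dx":0.04,"dy":-0.02,"dz":0,"wx":0,"wy":0,"wz":0,"claw":0.18},
    {"dx":0,"dy":0,"dz":0,"wx":0,"wy":0,"wz":0,"claw":0.18},
  ],
)

```text
clock: 15.0
tool_pos: [0.2894, 0.4482, 0.2432]
eef_rot: [0.675, 0.738, 0.001, -0.002]
contact_force: [-1.0, -0.8, 0.7]
opening: 0.178
```

Run:
```python
from h import *
plan(-.071,.155,.2)
from plant import snapshot
import cv2
d=snapshot('top');f=snapshot('side')
a=cv2.resize(d['color'][70:245,70:325,::-1],(430,295),interpolation=cv2.INTER_CUBIC)
b=cv2.resize(f['color'][115:265,165:355,::-1],(370,295),interpolation=cv2.INTER_CUBIC)
cv2.imwrite('pics/p7.png',cv2.hconcat([a,b]))
```

```text
t 15.0 plate [-0.2243  0.4658] z 0.2432 shift [-0.3126  0.15    0.0419] turn [-0.    -0.004  0.011] open 0.178 F [-1.  -0.8  0.7]
```

View pics/p7.png

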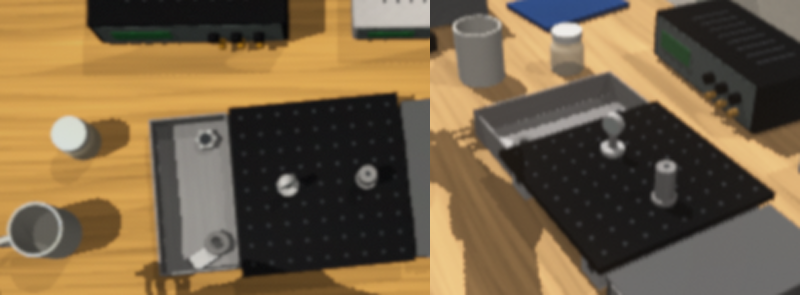

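The top view shows the nut (207,138), collar (219,242) and bar (208,252) in the tray. The lens mount, pillar, mug and jar are where they were, and the arm is clear. Handing in.

Run:
```python
import pickle,numpy as np
from h import back,CTR,YAW
from plant import r,snapshot
d=snapshot('top');o=pickle.load(open('pics/top0.pkl','rb'))
c,s=np.cos(YAW),np.sin(YAW)
for n,u,v in(('nut',207,138),('collar',219,242),('bar',208,252)):
    w=back(d,70+u*255/430,70+v*175/295,.012)[:2];print(n,'tray',(np.array([[c,s],[-s,c]])@(w-CTR)-[.004,.194]).round(3))
print('plate-mid change',np.abs(d['color'][165:195,225:300].astype(int)-o['color'][165:195,225:300]).mean())
print(r.finish_job())
```

```text
nut tray [ 0.089 -0.023]
collar tray [-0.076 -0.029]
bar tray [-0.09 -0.01]
plate-mid change 0.6007407407407407
the job is handed in; nothing more can be done
None
```

I swept the nut, the bar and then the collar over the plate's +y edge with the fingertips, and all three lie in the tray. The job took about 15 s of the 54 s allowed and is handed in; the simulator gave no verdict.

- **Parts in the tray:** my last check put their centres, in the tray's frame, at nut (0.089, −0.023) m, collar (−0.076, −0.029) m and bar (−0.090, −0.010) m. All are inside the limits of ±0.117 m and ±0.057 m. The collar leans on the bar. I judged that they lie below the rim from the pictures and did not measure their heights.
- **Things left alone:** the middle of the plate, where the lens mount and pillar stand, is almost unchanged between the first and last top images. The mug and jar look unmoved by eye. The screwdriver and tape were outside the last crop, but the arm never went near them.
- **Arm and forces:** the arm ended clear of everything, and every force reading was about 1 N or less.
- **Problems:** the first drive call was refused because its rows lacked some fields, so I resent it with full rows. No other check failed or disagreed.

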